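Sort brass meter tailpieces into rows by length

TASK

On the water-meter bench two loose brass tailpieces, one tall and one short, stand to the robot's right. Put each into the grey row tray on the left that already holds pieces of its own height, standing upright on the tray's floor in the free part of the row, and let go of it.

Things in the scene. Friction and masses are not known exactly. Their poses are not given: they have to be found in the camera images.
- long_piece: The tall one: brass meter tailpiece standing upright, alone on the green table on the robot's right: hex foot about 36 mm wide and 14 mm high, then a round tube 24 mm in diameter, threaded at the top; 95 mm tall in all, about 240 g. Origin: centre of its underside; z up its axis; yaw does not matter
- short_piece: The short one: brass meter tailpiece standing upright, alone on the green table on the robot's right: hex foot about 36 mm wide and 14 mm high, then a round tube 24 mm in diameter, threaded at the top; 55 mm tall in all, about 160 g. Origin: centre of its underside; z up its axis; yaw does not matter
- long_tray: Tray of the tall row: grey open tray on the robot's left, fixed, 250 (x) by 90 mm (y), walls 5 thick and 16 high, inner floor 5 mm up. Two brass pieces 95 mm tall are fixed upright in it at x = +40 and +90, y = 0; free inside: x -120 to +20, y -40 to +40 (middle x = -50). Origin: centre of underside; x along the row to the fixed pieces, away from the robot; yaw up to 15 degrees. The other tray differs only in its pieces
- short_tray: Tray of the short row: grey open tray on the robot's left, fixed, 250 (x) by 90 mm (y), walls 5 thick and 16 high, inner floor 5 mm up. Two brass pieces 55 mm tall are fixed upright in it at x = +40 and +90, y = 0; free inside: x -120 to +20, y -40 to +40 (middle x = -50). Origin: centre of underside; x along the row to the fixed pieces, away from the robot; yaw up to 15 degrees. The other tray differs only in its pieces
Mind the look-alikes: they are no part of the job. What is shaped like the short_piece but black or turquoise is not meant.

How it is judged:
By the outcome, as a careful person would: the job done as asked, in the order asked, and still so for the second after the job is handed in, with the robot touching nothing.
It also fails if it takes over 54 s, if anything falls off the work surface, if the arm or the gripper's body presses on something with over 40 N, if the wrist force passes 120 N, or if a joint passes its speed limit or range.

ROBOT

A 7-joint arm with a two-finger parallel gripper is mounted at the origin on the work surface. World frame = base frame: x ahead of the robot, y to its left, z up, the work surface at z = 0. Lengths are in m, angles in degrees, forces in N, time in s.
With the tool pointing down it reaches from about 0.425 to 0.875 m from the base axis. Payload 4.7 kg.
Tool frame: the origin (TCP) lies midway between the tips of the shut fingers; the grasp point (between the pads) lies 19 mm behind it; y points along the fingers, x is the direction in which the jaws open and shut, and the axes are right-handed (so a half turn about y gives the same grasp; the last joint's range is limited). The gripper opens to 87 mm and grips with 3 to 60 N. Pads are 19 mm wide; open, the fingers measure 117 mm over their backs; the gripper's body (75 mm by 190 mm) begins 51 mm behind the grasp point.
Start: joints at [68.36, 18.392, -4.016, 83.108, 1.295, 78.541, -3.26], TCP at [0.248, -0.601, 0.223] pointing down, gripper open.
Joint ranges: [-163.93, 163.93], [-17.29, 119.83], [-79.2, 71.16], [3.27, 140.29], [-89.18, 269.18], [5.43, 117.66], [-154.24, 154.24]. Speed limits (degrees/s): [147.25, 147.25, 180, 180, 180, 180, 180].

INTERFACE

Orientations are given as [roll, pitch, yaw] about the fixed x, y, z axes, in that order (R = Rz(yaw) Ry(pitch) Rx(roll)).
In Python, from cell import env gives the robot as it stands.
- The arm moves only by the tool carry_out, never from a script. Its argument "targets" is a list of rows, each a list of 2 entries, a list of its own where there are three numbers: the shift along the tool's x, y, z in mm, then the turn, a rotation vector about the tool's x, y, z in degrees. A call has 1 to 12 rows; each row shifts and turns the commanded pose from where the row before left it, along the tool's axes as they then stand; what a row does not reach is not made up. A row lasts 1/10 s, in which the tool goes at most 50 mm and 8.59 degrees, less where a joint would pass 70% of its speed; a pose out of reach is approached as far as the arm can. A call with a gripper value outside its range is refused whole. "jaw" is the opening, from 0 (shut) to 1 (fully open), set as the call begins (left out, the last holds). The fingers move at their own pace and stop on an object; "squeeze" is the grip in N (left out, the last holds). Time passes only in rows, so rows that do not move let the fingers close. It gives the time, the measured TCP pose, the force and the opening at its end, in the units of the state.
- env.get_obs(): the state, without advancing time (a new reading comes with each control period).
- env.read_camera(name): name is "scene" or "top"; returns the picture (420x560x3 uint8, red, green, blue); there is no depth.
- env.get_calibration(name): a dict with "fx", "fy", "cx", "cy" (pixels), "R" (3x3) and "t" (3): a world point X has camera coordinates R X + t. Camera axes: x right, y down, z forward; pixel columns grow to the right and rows downward; lengths in m; the calibration is good to about 2 mm. A picture is of the moment at which its call begins. get_calibration takes no time and is no camera call.
- env.sign_off(): hands the job in, once; it reports no verdict.
Trained networks look in the newest picture that a camera, given by its name, has taken for a name from the list of things; names that differ only in an ending like _2 or _b are one class to them, and where a whole thing is asked for, a point or a joint stands for the part that bears it (a point fixed in the world has none). Each returns a list of dicts, best first, with "p" (0 to 1); they miss things now and then, are a little off and sometimes report something else, mostly with a low value. They report only what shows in the picture. A call takes as long as a camera call. They do not tell look-alikes from the thing itself.
- env.outline_of(camera, label): "mask" (420x560 bool, what is visible of it) and "xy" ([column, row] in pixels, amid what is visible of it).
The state is a dict: "time_s": time; "qpos": joint angles; "joint_velocities": joint speeds; "effort": joint torques, N m; "tool_pos": TCP position; "tool_rot": TCP orientation; "force": force on the tool from outside, world axes, zero at the start; "wrist_torque": the same for the moment, N m; "grip_width": finger opening in m.
Only numpy, scipy, OpenCV 4.12 (cv2) and the standard library are available. Lean on these libraries where they do the work, as an engineer would, in place of code of your own. Each camera call takes 0.05 s, during which the arm holds its last target.

## Working session

There is one attempt and no reset: what is moved stays moved. The work goes in short steps, Python scripts to look and compute and a tool call to move; the robot and the scene stay as the last step left them, time stands still between calls to the robot, and variables do not carry over. Pictures are saved under pics/ and viewed, and the job is handed in when it is done.

Besides the shell and the picture viewer there is one more tool, called after "Call:" as name(argument=value, ...), one argument or row to a line, values as JSON. carry_out: Moves the arm, as the interface text tells. Its arguments: {"type":"object","properties":{"targets":{"type":"array","items":{"type":"array"}},"jaw":{"type":"number"},"squeeze":{"type":"number"}},"required":["targets"]}

```bash
ls; mkdir -p pics; python3 - <<'E'
from cell import env
import cv2
o=env.get_obs(); print({k:o[k] for k in ('time_s','tool_pos','tool_rot','force','grip_width')})
for n in('scene','top'):
    im=env.read_camera(n); cv2.imwrite(f'pics/{n}0.png',im[:,:,::-1])
    for l in('long_piece','short_piece','long_tray','short_tray'):
        for d in env.outline_of(n,l): print(n,l,round(d['p'],2),d['xy'],d['mask'].sum())
    c=env.get_calibration(n); print(c)
E
```

```text
pics
{'time_s': 0.0, 'tool_pos': array([ 0.2479317 , -0.60024336,  0.2214611 ]), 'tool_rot': array([-90.00639625,   0.10928477, -67.54927626]), 'force': array([0.16803236, 0.14738798, 0.76240388]), 'grip_width': 0.08661514253347252}
scene long_piece 0.76 [233.8, 251.5] 514
scene short_piece 0.96 [141.7, 257.4] 397
scene short_piece 0.96 [164.8, 329.5] 484
scene short_piece 0.89 [164.0, 281.9] 401
scene short_piece 0.88 [185.5, 247.8] 340
scene short_piece 0.76 [197.6, 300.5] 384
scene long_tray 0.93 [335.6, 219.3] 3975
scene short_tray 0.82 [417.3, 183.0] 3388
{'fx': 385.5010385894137, 'fy': 385.5010385894137, 'cx': 286.5389201534759, 'cy': 210.07458039108732, 'R': array([[ 0.54135517,  0.84077667, -0.00540159],
       [ 0.6618804 , -0.43011256, -0.61393609],
       [-0.51850643,  0.32878227, -0.78933725]]), 't': array([-0.25011198, -0.31322023,  1.14430399])}
top long_piece 0.59 [329.4, 207.1] 194
top short_piece 0.58 [394.9, 246.5] 223
top short_piece 0.56 [371.9, 186.6] 183
top short_piece 0.47 [400.6, 181.7] 227
top short_piece 0.44 [358.8, 242.8] 201
top long_tray 0.91 [225.6, 202.7] 4022
top long_tray 0.45 [126.4, 200.8] 4198
top short_tray 0.7 [127.6, 199.9] 4204
{'fx': 481.19099071482873, 'fy': 481.19099071482873, 'cx': 276.0439066348543, 'cy': 208.60168732424313, 'R': array([[-0.01940834, -0.99961316,  0.01992121],
       [-0.9935878 ,  0.01706394, -0.11176813],
       [ 0.11138496, -0.0219627 , -0.99353461]]), 't': array([-0.03473681,  0.52946433,  1.1023326 ])}
```

View pics/scene0.png

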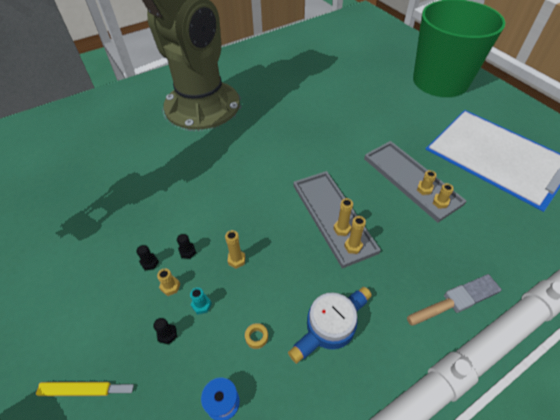

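View pics/top0.png

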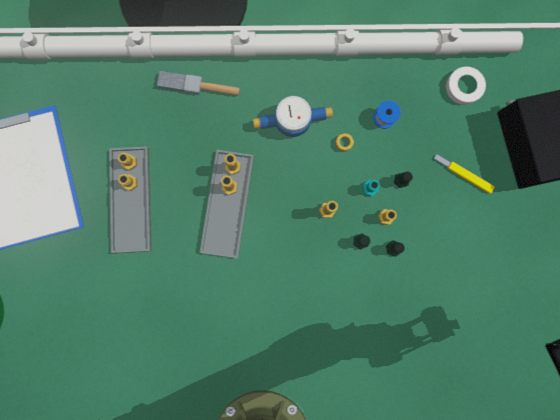

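```bash
cat > h.py <<'E'
import numpy as np,cv2
from scipy.optimize import minimize,least_squares
from cell import env
C={n:env.get_calibration(n) for n in('scene','top')}
def proj(n,P):
    c=C[n];q=np.atleast_2d(P)@c['R'].T+c['t'];return np.c_[c['fx']*q[:,0]/q[:,2]+c['cx'],c['fy']*q[:,1]/q[:,2]+c['cy']]
def ray(n,uv,z):
    c=C[n];d=c['R'].T@np.array([(uv[0]-c['cx'])/c['fx'],(uv[1]-c['cy'])/c['fy'],1]);o=-c['R'].T@c['t']
    return o+d*(z-o[2])/d[2]
a=np.linspace(0,2*np.pi,40,endpoint=False);circ=np.c_[np.cos(a),np.sin(a)]
S=8
def sil(n,x,y,h,z0=0):
    m=np.zeros((420*1,560*1),np.uint8)
    for r,za,zb in((.0192,0,.014),(.012,.014,h)):
        P=np.vstack([np.c_[circ*r+[x,y],np.full(40,z0+z)] for z in(za,zb)])
        cv2.fillConvexPoly(m,cv2.convexHull(np.round(proj(n,P)*256).astype(np.int32)),255,cv2.LINE_AA,8)
    return m/255.
def fit(masks,h,x0,z0=0):
    def f(p): return sum(((sil(n,p[0],p[1],h,z0)-m)**2).sum() for n,m in masks.items())
    r=minimize(f,x0,method='Nelder-Mead',options=dict(initial_simplex=np.array(x0)+[[0,0],[.01,0],[0,.01]],xatol=1e-4))
    return r.x,r.fun,sum(m.sum() for m in masks.values())
def brass(im,uv,w=28):
    hsv=cv2.cvtColor(im,cv2.COLOR_RGB2HSV);b=((hsv[...,0]>8)&(hsv[...,0]<32)&(hsv[...,1]>90)&(hsv[...,2]>60)).astype(np.uint8)
    m=np.zeros_like(b);u,v=map(int,uv);s=np.s_[max(v-w,0):v+w,max(u-w,0):u+w];m[s]=b[s]
    m=cv2.morphologyEx(m,cv2.MORPH_CLOSE,np.ones((5,5)))
    k,l,st,_=cv2.connectedComponentsWithStats(m)
    return (l==1+np.argmax(st[1:,4])).astype(float)
E
python3 - <<'E'
from h import *
I={n:cv2.imread(f'pics/{n}0.png')[:,:,::-1].copy() for n in C}
v=[]
for nm,h,us,ut in(('long',.095,(234,249),(329,208)),('short',.055,(168,281),(388,216))):
    ms={'scene':brass(I['scene'],us),'top':brass(I['top'],ut)}
    x0=ray('scene',us,h/2)[:2]
    print(nm,x0,ray('top',ut,h/2)[:2],fit(ms,h,x0))
    for n in C: print(n,fit({n:ms[n]},h,x0))
# trays
for n in C:
  for l in('long_tray','short_tray'):
    d=env.outline_of(n,l)
    if not d: continue
    d=d[0]
    r=cv2.minAreaRect(cv2.findContours(d['mask'].astype(np.uint8),0,2)[0][0])
    ct=[ray(n,p,.016) for p in cv2.boxPoints(r)]
    print(n,l,np.round(ct,3)[:,:2].tolist())
crop=np.hstack([cv2.resize(I['scene'][220:350,120:260],None,fx=2.8,fy=2.8),cv2.resize(I['top'][160:290,300:440],None,fx=2.8,fy=2.8)])
cv2.imwrite('pics/c1.png',crop[:,:,::-1])
E
```

```text
long [ 0.52703411 -0.16773651] [ 0.52607553 -0.16703824] (array([ 0.52510774, -0.16707382]), np.float64(117.17485582468282), np.float64(722.0))
scene (array([ 0.52373605, -0.1664495 ]), np.float64(80.49797770088428), np.float64(488.0))
top (array([ 0.52542773, -0.16725933]), np.float64(36.499807766243755), np.float64(234.0))
short [ 0.50950594 -0.30738676] [ 0.50686782 -0.3089773 ] (array([ 0.50707035, -0.30851958]), np.float64(113.96958093041135), np.float64(620.0))
scene (array([ 0.50711787, -0.3084773 ]), np.float64(69.90480584390619), np.float64(402.0))
top (array([ 0.50730794, -0.30931022]), np.float64(43.11541714725106), np.float64(218.0))
scene long_tray [[0.419, 0.04], [0.408, 0.163], [0.682, 0.097], [0.68, -0.003]]
scene short_tray [[0.445, 0.24], [0.397, 0.365], [0.686, 0.356], [0.711, 0.248]]
top long_tray [[0.429, 0.137], [0.679, 0.097], [0.662, 0.005], [0.413, 0.047]]
top short_tray [[0.688, 0.351], [0.687, 0.253], [0.433, 0.251], [0.435, 0.346]]
```

View pics/c1.png

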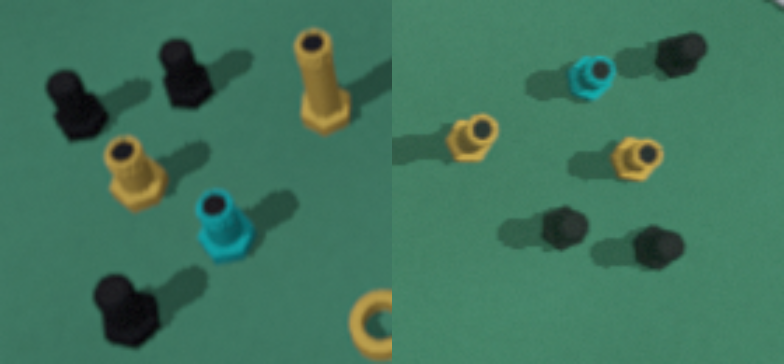

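```bash
cat >> h.py <<'E'
from scipy.spatial.transform import Rotation as Ro
def tray_over(im,n,x,y,yaw,col=(255,0,0)):
    R=Ro.from_euler('z',yaw,degrees=True).as_matrix()
    for hx,hy,z in((.125,.045,.016),(.12,.04,.016),(.125,.045,0)):
        P=np.array([[-hx,-hy,z],[hx,-hy,z],[hx,hy,z],[-hx,hy,z]])@R.T+[x,y,0]
        cv2.polylines(im,[np.round(proj(n,P)*3*16).astype(np.int32)],True,col,1,cv2.LINE_AA,4)
E
python3 - <<'E'
from h import *
I={n:cv2.imread(f'pics/{n}0.png')[:,:,::-1].copy() for n in C}
for nm,h,L in(('long',.095,[((228,186),(344,216)),((232,163),(356,235))]),('short',.055,[((126,182),(428,182)),((127,161),(444,195))])):
    q=[]
    for ut,us in L:
        ms={'scene':brass(I['scene'],us,16 if h<.06 else 22),'top':brass(I['top'],ut,11)}
        r=fit(ms,h,ray('top',ut,h/2+.01)[:2],.005); q.append(r[0]); print(nm,r[0].round(4),round(r[1]),r[2])
    d=q[1]-q[0]; print('sep',np.linalg.norm(d),'yaw',np.degrees(np.arctan2(d[1],d[0])))
for u in((394.9,246.5),(371.9,186.6),(402,180),(359,242)): print('lookalike',ray('top',u,.022)[:2].round(3))
o=env.get_obs();print(Ro.from_euler('xyz',o['tool_rot'],degrees=True).as_matrix().round(3))
for n,(r0,r1,c0,c1) in {'top':(130,275,90,270),'scene':(130,275,280,480)}.items():
    im=cv2.resize(I[n],None,fx=3,fy=3,interpolation=cv2.INTER_CUBIC)
    tray_over(im,n,.546,.0715,-9.3); tray_over(im,n,.561,.300,0,(0,0,255))
    cv2.imwrite(f'pics/ov_{n}.png',im[r0*3:r1*3,c0*3:c1*3,::-1])
E
```

```text
long [0.5868 0.0684] 359 978.0
long [0.6329 0.0572] 433 1072.0
sep 0.04746833760456258 yaw -13.685787655513588
short [0.6005 0.306 ] 124 526.0
short [0.6492 0.3073] 127 548.0
sep 0.048792946517575084 yaw 1.4673198993980385
lookalike [ 0.435 -0.323]
lookalike [ 0.579 -0.275]
lookalike [ 0.593 -0.348]
lookalike [ 0.447 -0.239]
[[ 0.382  0.     0.924]
 [-0.924 -0.     0.382]
 [ 0.    -1.    -0.   ]]
```

View pics/ov_top.png

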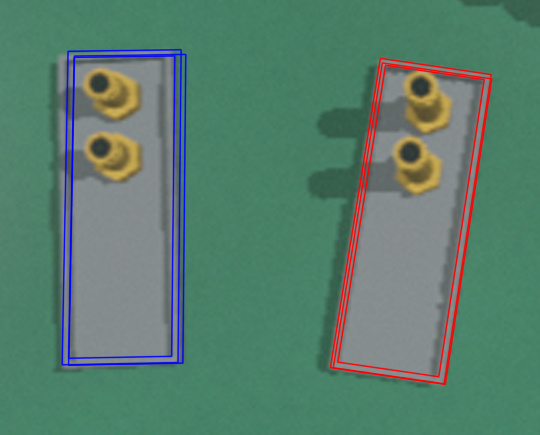

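View pics/ov_scene.png

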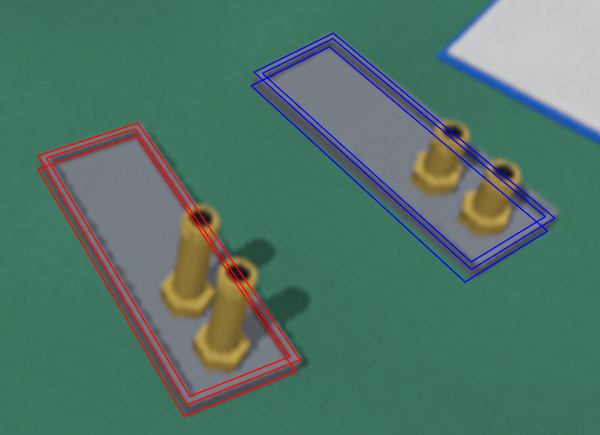

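Call:
carry_out(
  targets=[
    [[-7, 5, 15], [0, 0, 0]],
    [[-16, 10, 33], [0, 0, 0]],
    [[-20, 10, 41], [0, 0, 0]],
    [[-20, 10, 41], [0, 0, 0]],
    [[-20, 10, 41], [0, 0, 0]],
    [[-20, 10, 41], [0, 0, 0]],
    [[-20, 10, 41], [0, 0, 0]],
    [[-20, 10, 41], [0, 0, 0]],
    [[-16, 10, 33], [0, 0, 0]],
    [[-8, 10, 16], [0, 0, 0]],
    [[-3.5, 5, 8], [0, 0, 0]],
    [[0, 0, 0], [0, 0, 0]],
  ],
  jaw=0.6,
  squeeze=25,
)

```text
time_s: 1.9
tool_pos: [0.5078, -0.3071, 0.1216]
tool_rot: [-90.0, 0.1, -67.4]
force: [0.3, 0.5, 0.2]
grip_width: 0.0519
```

Call:
carry_out(
  targets=[
    [[1, 10, -1], [0, 0, 0]],
    [[0, 20, 0], [0, 0, 0]],
    [[0, 20, 0], [0, 0, 0]],
    [[0, 20, 0], [0, 0, 0]],
    [[0, 15, 0], [0, 0, 0]],
    [[0, 9, 0], [0, 0, 0]],
    [[0, 4, 0], [0, 0, 0]],
    [[0, 0, 0], [0, 0, 0]],
    [[0, 0, 0], [0, 0, 0]],
  ],
)

```text
time_s: 2.8
tool_pos: [0.5075, -0.3109, 0.0254]
tool_rot: [-90.0, -0.1, -67.6]
force: [1.0, -0.1, 0.3]
grip_width: 0.0522
```

Call:
carry_out(
  targets=[
    [[0, 0, 0], [0, 0, 0]],
    [[0, 0, 0], [0, 0, 0]],
    [[0, 0, 0], [0, 0, 0]],
    [[0, 0, 0], [0, 0, 0]],
    [[0, 0, 0], [0, 0, 0]],
    [[0, 0, 0], [0, 0, 0]],
    [[0, 0, 0], [0, 0, 0]],
    [[0, 0, 0], [0, 0, 0]],
  ],
  jaw=0,
)

```text
time_s: 3.6
tool_pos: [0.5069, -0.3101, 0.0246]
tool_rot: [-90.0, 0.0, -67.5]
force: [-1.3, 1.3, 2.5]
grip_width: 0.0231
```

Call:
carry_out(
  targets=[
    [[0, -8, 0], [0, 0, 0]],
    [[0, -15, 0], [0, 0, 0]],
    [[0, -20, 0], [0, 0, 0]],
    [[0, -25, 0], [0, 0, 0]],
    [[0, -25, 0], [0, 0, 0]],
    [[0, -22, 0], [0, 0, 0]],
    [[0, -10, 0], [0, 0, 0]],
    [[0, -5, 0], [0, 0, 0]],
    [[0, 0, 0], [0, 0, 0]],
  ],
)

```text
time_s: 4.5
tool_pos: [0.507, -0.3107, 0.1549]
tool_rot: [-90.0, -0.0, -67.6]
force: [0.1, 0.0, -0.9]
grip_width: 0.0231
```

```bash
python3 - <<'E'
from h import *
o=env.get_obs();print(o['time_s'],o['tool_pos'],o['tool_rot'],o['force'],o['grip_width'])
a=env.read_camera('scene')[150:350,80:300]
cv2.imwrite('pics/l1.png',cv2.resize(a,None,fx=2.5,fy=2.5)[:,:,::-1])
E
```

```text
4.5 [ 0.50696068 -0.31065977  0.15490869] [-8.99881939e+01 -3.96877403e-02 -6.75601337e+01] [ 0.05920798  0.03084327 -0.88240821] 0.023126842747829304
```

View pics/l1.png

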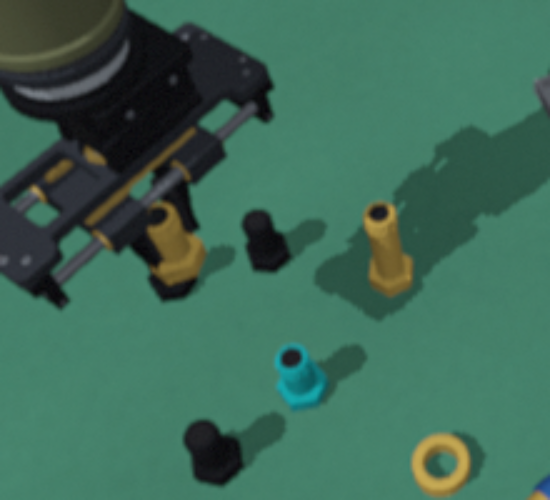

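Call:
carry_out(
  targets=[
    [[-10, 0, 4], [0, 0, 0]],
    [[-24, 0, 10], [0, 0, 0]],
    [[-42, 0, 17.6], [0, 0, 0]],
    [[-42, 0, 17.6], [0, 0, 0]],
    [[-42, 0, 17.6], [0, 0, 0]],
    [[-42, 0, 17.6], [0, 0, 0]],
    [[-42, 0, 17.6], [0, 0, 0]],
    [[-42, 0, 17.6], [0, 0, 0]],
    [[-42, 0, 17.6], [0, 0, 0]],
    [[-42, 0, 17.6], [0, 0, 0]],
    [[-42, 0, 17.6], [0, 0, 0]],
  ],
)

```text
time_s: 5.65
tool_pos: [0.5075, 0.1384, 0.1537]
tool_rot: [-90.1, 0.0, -67.5]
force: [1.4, 0.6, -1.4]
grip_width: 0.0233
```

Call:
carry_out(
  targets=[
    [[-42, 0, 17.6], [0, 0, 0]],
    [[-42, 0, 17.6], [0, 0, 0]],
    [[-36, 0, 15], [0, 0, 0]],
    [[-20, 0, 8.5], [0, 0, 0]],
    [[-10, 0, 4], [0, 0, 0]],
    [[-4.5, 0, 1.7], [0, 0, 0]],
    [[0, 0, 0], [0, 0, 0]],
    [[0, 0, 0], [0, 0, 0]],
  ],
)

```text
time_s: 6.45
tool_pos: [0.5099, 0.3017, 0.1542]
tool_rot: [-90.0, -0.1, -67.7]
force: [0.7, -0.1, -1.7]
grip_width: 0.0231
```

Call:
carry_out(
  targets=[
    [[0, 10, 0], [0, 0, 0]],
    [[0, 20, 0], [0, 0, 0]],
    [[0, 25, 0], [0, 0, 0]],
    [[0, 25, 0], [0, 0, 0]],
    [[0, 18, 0], [0, 0, 0]],
    [[0, 10, 0], [0, 0, 0]],
    [[0, 4, 0], [0, 0, 0]],
    [[0, 0, 0], [0, 0, 0]],
    [[0, 0, 0], [0, 0, 0]],
  ],
)

```text
time_s: 7.35
tool_pos: [0.5102, 0.3038, 0.0434]
tool_rot: [-89.9, 0.0, -67.6]
force: [0.6, 0.1, -0.9]
grip_width: 0.0235
```

```bash
python3 - <<'E'
from h import *
o=env.get_obs();print(o['time_s'],o['tool_pos'],o['force'])
a=env.read_camera('scene')[110:270,330:490]
b=env.read_camera('top')[130:270,70:210]
cv2.imwrite('pics/p1.png',np.hstack([cv2.resize(a,(400,400)),cv2.resize(b,(400,400))])[:,:,::-1])
E
```

```text
7.35 [0.51016215 0.30384255 0.04344222] [ 0.61425799  0.14646198 -0.93823305]
```

View pics/p1.png

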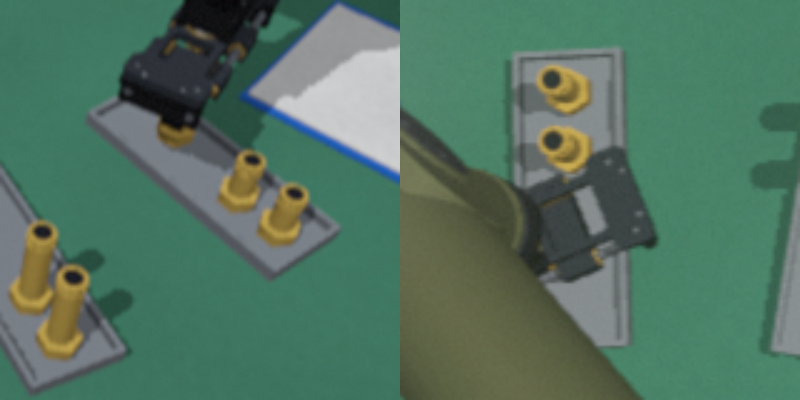

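Held over the free part of the short tray, centred between the walls. I'll lower it onto the floor.

Call:
carry_out(
  targets=[
    [[0, 4, 0], [0, 0, 0]],
    [[0, 3, 0], [0, 0, 0]],
    [[0, 2, 0], [0, 0, 0]],
    [[0, 1, 0], [0, 0, 0]],
    [[0, 1, 0], [0, 0, 0]],
    [[0, 0, 0], [0, 0, 0]],
    [[0, 0, 0], [0, 0, 0]],
  ],
)

```text
time_s: 8.15
tool_pos: [0.5095, 0.3036, 0.0315]
tool_rot: [-90.0, -0.0, -67.5]
force: [0.1, -0.1, -1.4]
grip_width: 0.0235
```

Call:
carry_out(
  targets=[
    [[0, 1, 0], [0, 0, 0]],
    [[0, 0.5, 0], [0, 0, 0]],
    [[0, 0, 0], [0, 0, 0]],
    [[0, 0, 0], [0, 0, 0]],
  ],
)

```text
time_s: 8.55
tool_pos: [0.5095, 0.3035, 0.03]
tool_rot: [-90.0, -0.0, -67.6]
force: [0.5, -0.3, -1.5]
grip_width: 0.0235
```

Call:
carry_out(
  targets=[
    [[0, 0.5, 0], [0, 0, 0]],
    [[0, 0.5, 0], [0, 0, 0]],
    [[0, 0, 0], [0, 0, 0]],
    [[0, 0, 0], [0, 0, 0]],
  ],
)

```text
time_s: 8.95
tool_pos: [0.5096, 0.3037, 0.0296]
tool_rot: [-90.0, -0.0, -67.5]
force: [-1.8, -0.7, 6.2]
grip_width: 0.0231
```

Call:
carry_out(
  targets=[
    [[0, 0, 0], [0, 0, 0]],
    [[0, 0, 0], [0, 0, 0]],
    [[0, 0, 0], [0, 0, 0]],
    [[0, 0, 0], [0, 0, 0]],
    [[0, 0, 0], [0, 0, 0]],
    [[0, 0, 0], [0, 0, 0]],
  ],
  jaw=0.6,
)

```text
time_s: 9.55
tool_pos: [0.5094, 0.3035, 0.0289]
tool_rot: [-90.0, -0.0, -67.6]
force: [-0.2, -0.0, 0.3]
grip_width: 0.0515
```

Call:
carry_out(
  targets=[
    [[0, -6, 0], [0, 0, 0]],
    [[0, -15, 0], [0, 0, 0]],
    [[0, -25, 0], [0, 0, 0]],
    [[0, -30, 0], [0, 0, 0]],
    [[0, -30, 0], [0, 0, 0]],
    [[0, -30, 0], [0, 0, 0]],
    [[0, -20, 0], [0, 0, 0]],
    [[0, -10, 0], [0, 0, 0]],
    [[0, 0, 0], [0, 0, 0]],
  ],
)

```text
time_s: 10.45
tool_pos: [0.5102, 0.3042, 0.1972]
tool_rot: [-89.8, -0.0, -67.5]
force: [0.1, 0.1, 0.7]
grip_width: 0.0524
```

Call:
carry_out(
  targets=[
    [[9, 0, -3.5], [0, 0, 0]],
    [[24, 0, -9], [0, 0, 0]],
    [[42, 0, -15.8], [0, 0, 0]],
    [[42, 0, -15.8], [0, 0, 0]],
    [[42, 0, -15.8], [0, 0, 0]],
    [[42, 0, -15.8], [0, 0, 0]],
    [[42, 0, -15.8], [0, 0, 0]],
    [[42, 0, -15.8], [0, 0, 0]],
    [[42, 0, -15.8], [0, 0, 0]],
    [[42, 0, -15.8], [0, 0, 0]],
    [[38, 0, -14.3], [0, 0, 0]],
    [[22, 0, -8.3], [0, 0, 0]],
  ],
)

```text
time_s: 11.65
tool_pos: [0.5217, -0.1597, 0.1931]
tool_rot: [-90.2, 0.0, -67.9]
force: [-0.7, 0.0, -0.2]
grip_width: 0.052
```

Call:
carry_out(
  targets=[
    [[9, 0, -3.4], [0, 0, 0]],
    [[3, 0, -1.2], [0, 0, 0]],
    [[0, 0, 0], [0, 0, 0]],
    [[0, 0, 0], [0, 0, 0]],
  ],
)

```text
time_s: 12.05
tool_pos: [0.5245, -0.1654, 0.1949]
tool_rot: [-90.0, 0.0, -67.4]
force: [-0.6, -0.2, 0.0]
grip_width: 0.052
```

```bash
python3 - <<'E'
from h import *
s=env.read_camera('scene');t=env.read_camera('top')
o=env.get_obs();print(o['time_s'],o['tool_pos'],o['tool_rot'],o['force'])
cv2.imwrite('pics/p2.png',np.hstack([cv2.resize(s[110:330,180:480],(480,352)),cv2.resize(t[130:270,70:210][:,:125],(314,352))])[:,:,::-1])
m={'scene':brass(s,proj('scene',[.5095,.3035,.03])[0],20)}
print(m['scene'].sum(),fit(m,.055,[.5095,.3035],.005))
E
```

```text
12.15 [ 0.52459049 -0.1657342   0.19510558] [-8.99923489e+01  7.91303216e-03 -6.73956365e+01] [ 0.30928457  0.04022879 -0.54647033]
266.0 (array([0.50840848, 0.30577737]), np.float64(64.89826989619378), np.float64(266.0))
```

View pics/p2.png

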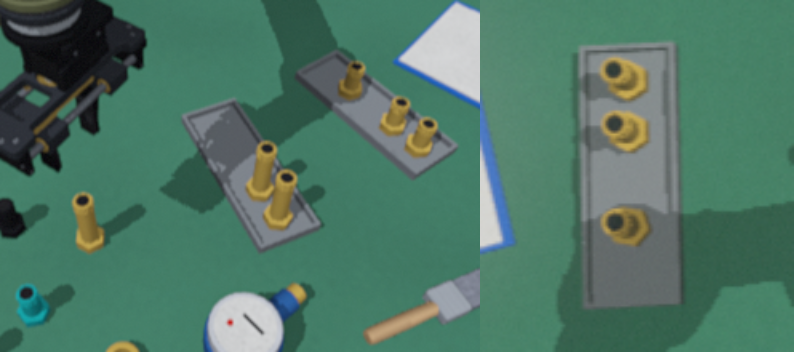

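The short piece stands in the short row tray. The tall piece is next; the gripper is above it.

Call:
carry_out(
  targets=[
    [[1, 10, 0], [0, 0, 0]],
    [[0, 20, 0], [0, 0, 0]],
    [[0, 25, 0], [0, 0, 0]],
    [[0, 25, 0], [0, 0, 0]],
    [[0, 25, 0], [0, 0, 0]],
    [[0, 20, 0], [0, 0, 0]],
    [[0, 12, 0], [0, 0, 0]],
    [[0, 5, 0], [0, 0, 0]],
    [[0, 2, 0], [0, 0, 0]],
    [[0, 0, 0], [0, 0, 0]],
    [[0, 0, 0], [0, 0, 0]],
  ],
)

```text
time_s: 13.25
tool_pos: [0.5255, -0.1687, 0.052]
tool_rot: [-89.9, -0.1, -67.6]
force: [0.2, 0.7, 0.6]
grip_width: 0.0523
```

Call:
carry_out(
  targets=[
    [[0, 0, 0], [0, 0, 0]],
    [[0, 0, 0], [0, 0, 0]],
    [[0, 0, 0], [0, 0, 0]],
    [[0, 0, 0], [0, 0, 0]],
    [[0, 0, 0], [0, 0, 0]],
    [[0, 0, 0], [0, 0, 0]],
    [[0, 0, 0], [0, 0, 0]],
    [[0, 0, 0], [0, 0, 0]],
  ],
  jaw=0,
)

```text
time_s: 14.05
tool_pos: [0.5247, -0.1682, 0.051]
tool_rot: [-90.0, 0.0, -67.5]
force: [-0.1, 0.7, -0.2]
grip_width: 0.0234
```

Call:
carry_out(
  targets=[
    [[0, -8, 0], [0, 0, 0]],
    [[0, -15, 0], [0, 0, 0]],
    [[0, -20, 0], [0, 0, 0]],
    [[0, -20, 0], [0, 0, 0]],
    [[0, -12, 0], [0, 0, 0]],
    [[0, -5, 0], [0, 0, 0]],
    [[0, 0, 0], [0, 0, 0]],
    [[0, 0, 0], [0, 0, 0]],
  ],
)

```text
time_s: 14.85
tool_pos: [0.5242, -0.1683, 0.1303]
tool_rot: [-90.1, 0.0, -67.6]
force: [-0.0, 0.0, -2.9]
grip_width: 0.0233
```

Call:
carry_out(
  targets=[
    [[-8, 0, 2.3], [0, 0, 0]],
    [[-22, 0, 6.4], [0, 0, 0]],
    [[-40, 0, 11.6], [0, 0, 0]],
    [[-40, 0, 11.6], [0, 0, 0]],
    [[-40, 0, 11.6], [0, 0, 0]],
    [[-40, 0, 11.6], [0, 0, 0]],
    [[-30, 0, 8.7], [0, 0, 0]],
    [[-14, 0, 4], [0, 0, 0]],
    [[-6.5, 0, 1.9], [0, 0, 0]],
    [[0, 0, 0], [0, 0, 0]],
    [[0, 0, 0], [0, 0, 0]],
  ],
)

```text
time_s: 15.95
tool_pos: [0.4973, 0.0793, 0.1307]
tool_rot: [-90.0, -0.0, -67.6]
force: [0.6, 0.1, -2.0]
grip_width: 0.0235
```

Call:
carry_out(
  targets=[
    [[0, 8, 0], [0, 0, 0]],
    [[0, 16, 0], [0, 0, 0]],
    [[0, 16, 0], [0, 0, 0]],
    [[0, 12, 0], [0, 0, 0]],
    [[0, 7, 0], [0, 0, 0]],
    [[0, 3, 0], [0, 0, 0]],
    [[0, 0, 0], [0, 0, 0]],
    [[0, 0, 0], [0, 0, 0]],
  ],
)

```text
time_s: 16.75
tool_pos: [0.4978, 0.0806, 0.0695]
tool_rot: [-89.9, -0.0, -67.6]
force: [-0.1, -0.1, -2.8]
grip_width: 0.0234
```

```bash
python3 - <<'E'
from h import *
o=env.get_obs();print(o['time_s'],o['tool_pos'],o['force'])
a=env.read_camera('scene')[130:290,260:420]
b=env.read_camera('top')[130:270,150:290]
cv2.imwrite('pics/p3.png',np.hstack([cv2.resize(a,(400,400)),cv2.resize(b,(400,400))])[:,:,::-1])
E
```

```text
16.75 [0.49784237 0.08055694 0.06954236] [-0.11011846 -0.07444116 -2.75302486]
```

View pics/p3.png

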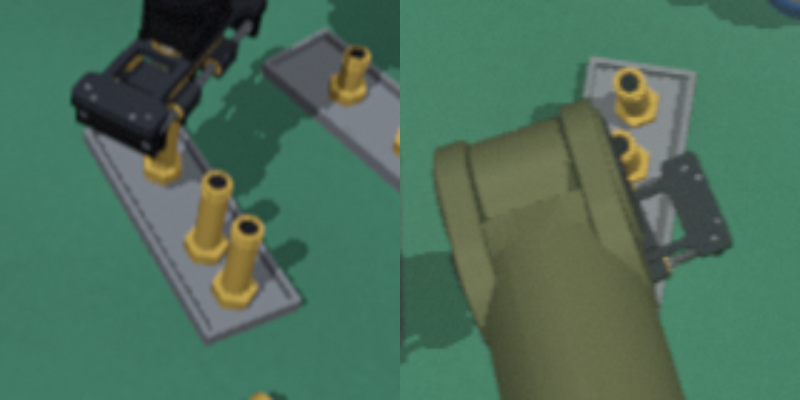

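The tall piece is over the free part of the tall tray. I'll lower it to contact.

Call:
carry_out(
  targets=[
    [[0, 4, 0], [0, 0, 0]],
    [[0, 3, 0], [0, 0, 0]],
    [[0, 2, 0], [0, 0, 0]],
    [[0, 1, 0], [0, 0, 0]],
    [[0, 1, 0], [0, 0, 0]],
    [[0, 1, 0], [0, 0, 0]],
    [[0, 0, 0], [0, 0, 0]],
    [[0, 0, 0], [0, 0, 0]],
  ],
)

```text
time_s: 17.65
tool_pos: [0.4974, 0.0805, 0.0571]
tool_rot: [-90.0, -0.0, -67.6]
force: [0.3, -0.2, -1.8]
grip_width: 0.0233
```

Call:
carry_out(
  targets=[
    [[0, 0.5, 0], [0, 0, 0]],
    [[0, 0.5, 0], [0, 0, 0]],
    [[0, 0, 0], [0, 0, 0]],
    [[0, 0, 0], [0, 0, 0]],
  ],
)

```text
time_s: 18.05
tool_pos: [0.4973, 0.0805, 0.056]
tool_rot: [-90.0, -0.0, -67.6]
force: [-0.2, 0.2, -2.5]
grip_width: 0.0238
```

Call:
carry_out(
  targets=[
    [[0, 0.5, 0], [0, 0, 0]],
    [[0, 0.4, 0], [0, 0, 0]],
    [[0, 0, 0], [0, 0, 0]],
    [[0, 0, 0], [0, 0, 0]],
  ],
)

```text
time_s: 18.45
tool_pos: [0.4975, 0.0806, 0.0559]
tool_rot: [-90.0, -0.0, -67.5]
force: [-1.5, -0.7, 5.1]
grip_width: 0.0236
```

Call:
carry_out(
  targets=[
    [[0, 0, 0], [0, 0, 0]],
    [[0, 0, 0], [0, 0, 0]],
    [[0, 0, 0], [0, 0, 0]],
    [[0, 0, 0], [0, 0, 0]],
    [[0, 0, 0], [0, 0, 0]],
    [[0, 0, 0], [0, 0, 0]],
  ],
  jaw=0.6,
)

```text
time_s: 19.05
tool_pos: [0.4973, 0.0805, 0.0551]
tool_rot: [-90.0, -0.0, -67.6]
force: [0.9, -0.4, 0.1]
grip_width: 0.0516
```

Call:
carry_out(
  targets=[
    [[0, -6, 0], [0, 0, 0]],
    [[0, -15, 0], [0, 0, 0]],
    [[0, -25, 0], [0, 0, 0]],
    [[0, -30, 0], [0, 0, 0]],
    [[0, -30, 0], [0, 0, 0]],
    [[0, -25, 0], [0, 0, 0]],
    [[0, -15, 0], [0, 0, 0]],
    [[0, -6, 0], [0, 0, 0]],
  ],
)

```text
time_s: 19.85
tool_pos: [0.4983, 0.0807, 0.2095]
tool_rot: [-89.8, -0.1, -67.5]
force: [0.0, -0.2, -0.3]
grip_width: 0.0521
```

Call:
carry_out(
  targets=[
    [[10, 0, -4], [0, 0, 0]],
    [[25, 0, -10], [0, 0, 0]],
    [[36, 0, -15], [0, 0, 0]],
    [[36, 0, -15], [0, 0, 0]],
    [[36, 0, -15], [0, 0, 0]],
    [[36, 0, -15], [0, 0, 0]],
    [[30, 0, -10], [0, 0, 0]],
    [[15, 0, -5], [0, 0, 0]],
    [[6, 0, -2], [0, 0, 0]],
    [[0, 0, 0], [0, 0, 0]],
    [[0, 0, 0], [0, 0, 0]],
  ],
)

```text
time_s: 20.95
tool_pos: [0.5012, -0.1648, 0.2069]
tool_rot: [-90.0, 0.1, -67.4]
force: [0.2, -0.4, -0.3]
grip_width: 0.0524
```

```bash
python3 - <<'E'
from h import *
o=env.get_obs();print(o['time_s'],o['tool_pos'],o['force'])
s=env.read_camera('scene');t=env.read_camera('top')
m={'scene':brass(s,proj('scene',[.4974,.0806,.05])[0],24)}
print(fit(m,.095,[.4974,.0806],.005))
cv2.imwrite('pics/p4.png',np.hstack([cv2.resize(s[130:290,270:480],(460,350)),cv2.resize(t[130:270,90:270],(330,350))])[:,:,::-1])
E
```

```text
20.95 [ 0.50118837 -0.16480637  0.20686455] [ 0.22855167 -0.36953758 -0.28263262]
(array([0.49636818, 0.08205031]), np.float64(84.11275663206459), np.float64(417.0))
```

View pics/p4.png

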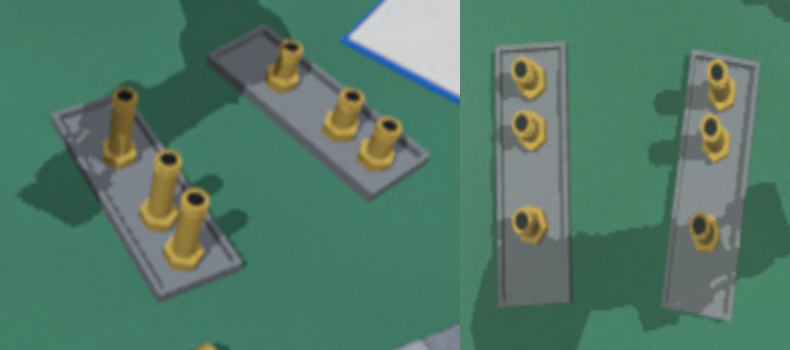

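Both pieces stand upright in the matching trays, and the gripper is clear of everything.

```bash
python3 -c "
from cell import env
print(env.sign_off())"
```

```text
the job is handed in; nothing more can be done
None
```

Both brass tailpieces are in the trays that match their height. Each was released standing upright on the tray floor in the free part of the row. I handed the job in at about 21 s of the 54 s allowed.

- **Short piece:** I picked it out from the black and turquoise look-alikes and set it down at about (0.509, 0.304). A fit to the scene camera image afterwards agreed to about 2 mm.
- **Tall piece:** I set it down at about (0.497, 0.081). The same check agreed to about 2 mm.
- **Forces:** The highest force reading I saw was about 6 N, when each piece touched its tray floor. I only read the force at the end of each move.
- **Final pictures:** Both cameras showed all six pieces upright in the two trays, with the gripper open and well away.

No check failed. Before placing, my first estimate of the short tray was about 5 mm off sideways; I corrected it from the pieces already fixed in the tray.

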